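# Click the welding console's selector to the orange stud and apply

### The job

On the welding console, push the pointer knob round with a fingertip, click by click, until it rests in the click where its white pointer points at the orange stud. Then press the green button fully down with a fingertip to apply the setting, and let it come back up. Do not press the button while the knob is at any other click, do not grip or pinch the knob, and leave every loose thing on the console and the bench where it is.

Things in the scene. Friction and masses are not known exactly. Their poses are not given: they have to be found in the camera images.
- console: Welding control console: a light box bolted to the bench, 180 mm along x, 280 along y, 75 high, with a flat level panel on top. Origin at the centre of its underside, z up, x pointing away from the robot (yaw within 0.4 rad). In its frame the selector's axis is at (0, 50) mm and the green button at (-10, -85) mm. A flat display lies beside the button.
- selector (a joint): Knob angle (rad): 0 when it points along the console's +x, growing anticlockwise seen from above. Sprung clicks every 30 degrees (0.5236 rad), nine from -120 to +120, end stops at 126. Starts in the click at -30, 0 or +30. Pushed past half way between two clicks it snaps into the next by itself and stays there; this takes about 2 to 4 N at 34 mm from the axis.
- selector_axis (a point): On the knob's axis at its top, 30 mm above the panel, 105 above the bench. The knob is black: a round skirt of radius 24 mm, 6.5 mm high, and across it an upright bar 16 mm wide from 6 to 30 mm above the panel, reaching 44 mm from the axis on the pointer side (white stripe on top, white end) and 20 mm on the tail side. Push the bar's side near the pointer end.
- pointer (a point): The point on the panel that the pointer points at: 54 mm from the axis along the pointer, 3 mm above the panel. It turns with the knob.
- stud_orange: The orange marker stud, a fixed disc 14 mm across and 3 mm high on the panel, origin at the centre of its underside. It is 54 mm from the selector's axis, at the click at -90, -60, +60 or +90 degrees; three white studs of the same size mark the other three of these.
- apply (a joint): Travel of the green push button (m): 0 up, 0.006 fully down; it springs back. 5 N press it fully down.
- apply_top (a point): Centre of the top face of the green button: 28 mm across, standing 22 mm above the panel (97 mm above the bench), in a black collar 44 mm across and 12 mm high.
- nut: Loose steel ring nut on the panel, 34 mm across, 16 mm high, behind the selector on the robot's side, some 75 mm from its axis. To be left alone. Origin under its centre.
- nozzle: Loose reddish ceramic torch nozzle standing on the panel, 22 mm across, 34 mm high, some 60 mm from the button on the robot's side. To be left alone. Origin under its centre.
- channel: Loose steel U-channel offcut on the bench on the robot's side of the console, 50 x 110 mm, 40 mm high. To be left alone. Origin under its centre.
- block: Loose dark steel block on the bench left of the console, 50 x 80 mm, 30 mm high. To be left alone. Origin under its centre.
- bracket: Loose aluminium angle bracket on the bench right of the console, 70 x 50 mm, 50 mm high. To be left alone. Origin under its centre.
- hammer: Loose hammer lying on the bench beyond the console. To be left alone.
- brush: Loose brush lying on the bench on the robot's side of the console. To be left alone.

How it is judged:
On the way, in this order (a step that is already met when the one before it is completed fails the run):
1. the knob rests in the click at the orange stud (horizontal distance between pointer and stud_orange below 0.01 m and velocity of joint selector between -0.2 and 0.2 rad/s), for 0.3 s.
2. the green button is pressed fully down with the knob still there (value of joint apply above 0.0045 m and horizontal distance between pointer and stud_orange below 0.01 m and contact force between the fingers and apply above 0.5 N), for 0.05 s.
At the end, for the whole second after the job is handed in: The knob rests in the click at the orange stud (the point it points at is within 10 mm of the stud's centre) and the green button, having been pressed fully down (over 4.5 of its 6 mm) there, is up again (within 1.5 mm) (horizontal distance between pointer and stud_orange below 0.01 m and value of joint apply below 0.0015 m and velocity of joint selector between -0.1 and 0.1 rad/s); the robot touches nothing.
It fails at once if the green button is pressed more than half way while the knob is not at the orange stud (value of joint apply above 0.003 m and horizontal distance between pointer and stud_orange above 0.012 m).
It fails at once if the knob is pinched: the fingers press on both sides of its bar at once (contact force between the fingers and selector_c14 above 1 N and contact force between the fingers and selector_c15 above 1 N).
It fails at once if a loose thing is moved more than 15 mm or lifted (distance of any of nut, nozzle, channel, block, bracket, hammer, brush from where it was at the start of the episode above 0.015 m).
It also fails if it takes over 67 s, if anything falls off the work surface, if the arm or the gripper's body presses on something with over 40 N, if the wrist force passes 120 N, or if a joint passes its speed limit or range.

### The arm

A 6-joint arm with a two-finger parallel gripper is mounted at the origin on the work surface. World frame = base frame: x ahead of the robot, y to its left, z up, the work surface at z = 0. Lengths are in m, angles in rad, forces in N, time in s.
With the tool pointing down it reaches from about 0.225 to 0.875 m from the base axis. Payload 3.4 kg.
Tool frame: the origin (TCP) lies midway between the tips of the shut fingers; the grasp point (between the pads) lies 19 mm behind it (manip.grip_point_offset is the distance from the TCP to the grasp point, in m); z points along the fingers, y is the line along which they close (so a half turn about z gives the same grasp; the last joint's range is limited). The gripper opens to 85 mm and grips with 20 to 120 N. Pads are 22 mm wide; open, the fingers measure 114 mm over their backs; the gripper's body (76 mm by 85 mm) begins 54 mm behind the grasp point. The pads swing forward as they close: fully open they stand 13 mm farther back than shut.
Start: joints at [1.007, 0.276, 1.505, -0, 1.361, -0.121], TCP at [0.246, 0.52, 0.231] pointing down, gripper open.
Joint ranges: [-2.89, 2.89], [-0.75, 2.08], [0.22, 2.7], [-1.18, 4.32], [0.11, 2.71], [-2.7, 2.7]. Speed limits (rad/s): [2.57, 2.57, 3.14, 3.14, 3.14, 3.14].

### API

Orientations are given as a unit quaternion [w, x, y, z].
In Python, from rig import manip gives the robot as it stands.
- The arm moves only by the shell command python3 -m handwheel 'ROWS' [FORCE]. ROWS is JSON, a list of rows, each an object with "translation": the shift along the tool's x, y, z in m, a list of three; "angular": the turn, a rotation vector about the tool's x, y, z in degrees, a list of three; "hand": the closure, from 0 (fully open) to 1 (shut). A call has 1 to 10 rows; each row shifts and turns the commanded pose from where the row before left it, along the tool's axes as they then stand; what a row does not reach is not made up. A row lasts 1/12 s, in which the tool goes at most 41.7 mm and 7.16 degrees, less where a joint would pass 70% of its speed; a pose out of reach is approached as far as the arm can. A call with a gripper value outside its range is refused whole. The fingers move at their own pace and stop on an object; FORCE is the grip in N (left out, the last holds). Time passes only in rows, so rows that do not move let the fingers close. It gives the time, the measured TCP pose, the force, the opening and the grip force at its end, in the units of the state.
- manip.get_state(): the state, without advancing time (a new reading comes with each control period).
- manip.get_image(name): name is "scene" or "top" or "wrist"; returns the picture (420x560x3 uint8, red, green, blue); there is no depth.
- manip.camera_info(name): a dict with "camera_matrix" (3x3 intrinsics, pixels), "k1" (the pictures are not rectified: a ray, as slopes to the right and down, at radius r is drawn at 1 + k1 r^2 times it, then the intrinsics apply), "eye" and "orientation" of the camera in the world; the wrist camera has in their place "tool_from_camera" (4x4, takes a point from camera to tool coordinates, whose origin is the TCP and whose axes are the flange's). Camera axes: x right, y down, z forward; pixel columns grow to the right and rows downward; lengths in m; the calibration is good to about 2 mm. A picture is of the moment at which its call begins: read the wrist's pose just before it. camera_info takes no time and is no camera call.
- manip.sign_off(): hands the job in; it is judged then, once.
The state is a dict: "clock": time; "qpos": joint angles; "qd": joint speeds; "effort": joint torques, N m; "position": TCP position; "ee_rot": TCP orientation; "contact_force": force on the tool from outside, world axes, zero at the start; "moment": the same for the moment, N m; "width": finger opening in m; "gripper_force": force on a finger pad.
Only numpy, scipy, OpenCV 4.12 (cv2) and the standard library are available. Lean on these libraries where they do the work, as an engineer would, in place of code of your own. Each camera call takes 0.05 s, during which the arm holds its last target. There are 200 camera calls.

## Working session

There is one attempt and no reset: what is moved stays moved. The work goes in short steps, Python scripts to look and compute and a shell command to move; the robot and the scene stay as the last step left them, time stands still between calls to the robot, and variables do not carry over. Pictures are saved under pics/ and viewed, at most 10 in all, crops included, and the job is handed in when it is done.

```bash
mkdir -p pics; ls; python3 - <<'E'
from rig import manip
import cv2,numpy as np
s=manip.get_state();print({k:np.round(v,3).tolist() for k,v in s.items()})
for n in("top","scene"):
    cv2.imwrite(f"pics/{n}0.png",manip.get_image(n)[...,::-1]);print(manip.camera_info(n))
print(manip.camera_info("wrist"))
E
```

```text
pics
{'clock': 0.0, 'qpos': [1.007, 0.277, 1.506, 0.0, 1.361, -0.121], 'qd': [0.0, 0.002, 0.001, 0.001, -0.0, -0.0], 'effort': [-0.001, -41.679, -24.581, -0.0, 0.011, -0.0], 'position': [0.246, 0.519, 0.23], 'ee_rot': [-0.0, 0.22, 0.976, -0.001], 'contact_force': [0.164, -0.296, 0.441], 'moment': [-0.033, -0.056, 0.001], 'gripper_force': 0.0, 'width': 0.085}
{'camera_matrix': array([[539.15924064,   0.        , 279.12680418],
       [  0.        , 539.15924064, 213.44262966],
       [  0.        ,   0.        ,   1.        ]]), 'k1': -0.06700874092021011, 'eye': array([0.49425807, 0.03375878, 1.12510721]), 'orientation': array([ 0.02614202, -0.7018242 ,  0.71150563, -0.0227843 ])}
{'camera_matrix': array([[389.44243575,   0.        , 270.44635506],
       [  0.        , 389.44243575, 205.55580345],
       [  0.        ,   0.        ,   1.        ]]), 'k1': -0.05344214211927901, 'eye': array([ 0.98439886, -0.44620894,  0.54828222]), 'orientation': array([-0.43827568,  0.82398383,  0.31855243, -0.16579934])}
{'camera_matrix': array([[375.79320453,   0.        , 278.82797877],
       [  0.        , 375.79320453, 209.52559501],
       [  0.        ,   0.        ,   1.        ]]), 'k1': -0.06480053233432706, 'tool_from_camera': array([[ 7.98372456e-04, -9.53851809e-01, -3.00276687e-01,
         7.63645213e-02],
       [ 9.99999593e-01,  8.87381918e-04, -1.60048112e-04,
        -8.32959685e-04],
       [ 4.19122283e-04, -3.00276437e-01,  9.53852130e-01,
        -1.42301539e-01],
       [ 0.00000000e+00,  0.00000000e+00,  0.00000000e+00,
         1.00000000e+00]])}
```

View pics/top0.png

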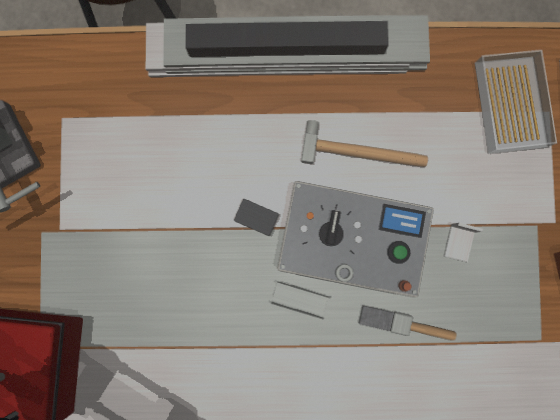

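View pics/scene0.png

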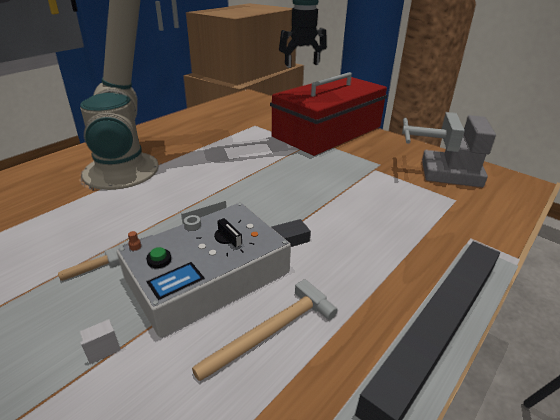

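The top view shows the knob at about (331,234), pointing up towards (335,212). The orange stud is at (310,216), the white studs at (304,229), (358,225) and (358,240), and the green button at (400,252). The nut is at (344,272) and the nozzle at (405,286). The scene view agrees. Next I'll localise these points.

```bash
cat > h.py <<'E'
from rig import manip
import numpy as np,cv2
from scipy.spatial.transform import Rotation as R
def rot(q): return R.from_quat(np.roll(q,-1)).as_matrix()
def cam(n,s=None):
    c=manip.camera_info(n)
    if n!="wrist": return c,rot(c["orientation"]),np.array(c["eye"])
    T=c["tool_from_camera"];r=rot(s["ee_rot"])
    return c,r@T[:3,:3],np.array(s["position"])+r@T[:3,3]
def cast(n,uv,z,s=None):
    c,r,e=cam(n,s);K=c["camera_matrix"]
    p=cv2.undistortPoints(np.array([[uv]],float),K,np.array([c["k1"],0,0,0.]))[0,0]
    d=r@np.array([p[0],p[1],1]);return e+d*(z-e[2])/d[2]
def blobs(im,lo,hi,amin=15):
    hsv=cv2.cvtColor(im,cv2.COLOR_RGB2HSV);m=cv2.inRange(hsv,np.array(lo),np.array(hi))
    n,_,st,ce=cv2.connectedComponentsWithStats(m)
    return [(ce[i],st[i]) for i in range(1,n) if st[i][4]>=amin]
E
python3 - <<'E'
from h import *
im=manip.get_image("top");print(rot(manip.camera_info("top")["orientation"]).round(2).tolist())
sub=im.copy();sub[:185]=0;sub[300:]=0;sub[:,:280]=0;sub[:,435:]=0
for nm,lo,hi,z in(("green",(50,100,40),(85,255,255),.097),("orange",(5,120,120),(20,255,255),.078),("nozzle",(0,80,40),(10,255,255),.1),("white",(0,0,185),(180,50,255),.078)):
    for c,st in blobs(sub,lo,hi,6): print(nm,c.round(1),st[4],cast("top",c,z).round(4))
cv2.imwrite("pics/topc.png",cv2.resize(im[175:305,270:445,::-1],None,fx=4.5,fy=4.5,interpolation=cv2.INTER_CUBIC))
E
```

```text
[[-0.01, -1.0, 0.07], [-1.0, 0.01, 0.0], [-0.01, -0.07, -1.0]]
green [399.9 252. ] 141 [ 0.4887 -0.1911  0.097 ]
orange [309.5 215.4] 33 [ 0.5622 -0.0208  0.078 ]
orange [406.9 286.1] 39 [ 0.4224 -0.2072  0.078 ]
nozzle [404.7 285.5] 95 [ 0.4252 -0.1979  0.1   ]
```

View pics/topc.png

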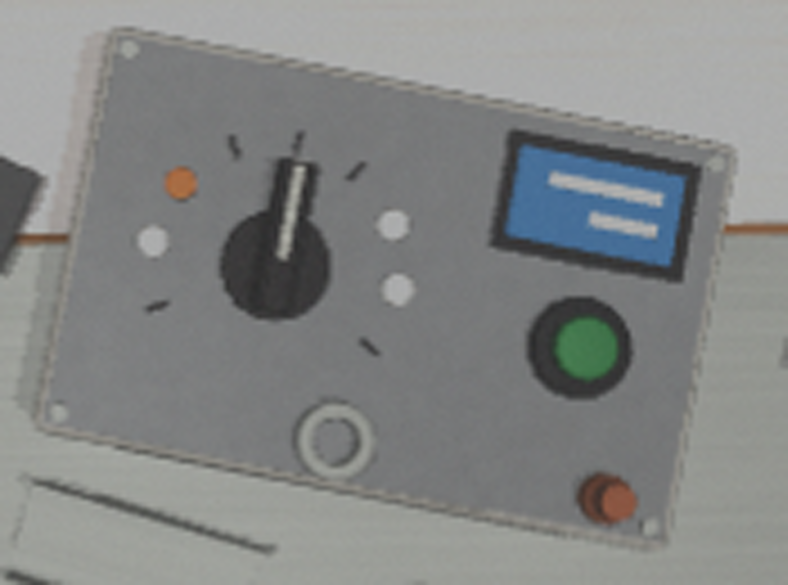

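The crop confirms the layout: orange is at +60° and the knob is at 0°. The other studs are white, at crop pixels (153,241), (393,224) and (398,290). I'll fit the console pose and check the residuals.

```bash
cat >> h.py <<'E'
def fit(A,B):
    a=A-A.mean(0);b=B-B.mean(0)
    y=np.arctan2((a[:,0]*b[:,1]-a[:,1]*b[:,0]).sum(),(a*b).sum())
    r=np.array([[np.cos(y),-np.sin(y)],[np.sin(y),np.cos(y)]]);t=B.mean(0)-r@A.mean(0)
    return y,r,t,(A@r.T+t-B)
E
python3 - <<'E'
from h import *
ax=np.array([0,.05]);s=.054*np.sin(np.pi/3)
A=np.array([ax+[.027,s],ax+[0,.054],ax+[.027,-s],ax+[0,-.054],[-.01,-.085]])
px=[(180.5,183),(153,241),(393,224),(398,290)]
B=[cast("top",((u+.5)/4.5-.5+270,(v+.5)/4.5-.5+175),.078)[:2] for u,v in px]+[cast("top",(399.9,252),.097)[:2]]
y,r,t,e=fit(A,np.array(B));print("yaw",y,"origin",t,"res mm",(e*1e3).round(1).tolist())
print("axis",r@ax+t,"button",r@[-.01,-.085]+t)
p=[cast("top",((u+.5)/4.5-.5+270,(v+.5)/4.5-.5+175),.105)[:2] for u,v in((284,258),(299,167))]
d=p[1]-p[0];print("stripe",p,"knob deg",np.degrees(np.arctan2(d[1],d[0])-y))
for uv,z in(((334,437),.091),((615,500),.109)):
  print("loose",r.T@(cast("top",(uv[0]/4.5+270,uv[1]/4.5+175),z)[:2]-t))
print("tool x axis",rot(manip.get_state()["ee_rot"]).round(3).tolist())
E
```

```text
yaw -0.20894585625174414 origin [ 0.51601804 -0.11037521] res mm [[0.0, -0.1], [0.1, 0.3], [-0.3, 0.0], [0.3, 0.1], [-0.1, -0.3]]
axis [ 0.52638948 -0.0614627 ] button [ 0.48860409 -0.19145218]
stripe [array([ 0.52849717, -0.0628202 ]), array([ 0.56677326, -0.0699241 ])] knob deg 1.4574658847276838
loose [-0.06805497  0.01187424]
loose [-0.07095526 -0.10628588]
tool x axis [[-0.904, 0.428, -0.001], [0.428, 0.904, -0.001], [0.0, -0.001, -1.0]]
```

The residuals are under 0.4 mm. The knob is at 0° and the target is +60°, so it has to move two clicks anticlockwise. First I'll shut the fingers and turn the tool so tool y lies along the pointer, then fly over.

```bash
python3 -m handwheel '[{"translation":[0,0,0],"angular":[0,0,7],"hand":1},{"translation":[0,0,0],"angular":[0,0,7],"hand":1},{"translation":[0,0,0],"angular":[0,0,7],"hand":1},{"translation":[0,0,0],"angular":[0,0,7],"hand":1},{"translation":[0,0,0],"angular":[0,0,7],"hand":1},{"translation":[0,0,0],"angular":[0,0,7],"hand":1},{"translation":[0,0,0],"angular":[0,0,7],"hand":1},{"translation":[0,0,0],"angular":[0,0,7],"hand":1},{"translation":[0,0,0],"angular":[0,0,7],"hand":1},{"translation":[0,0,0],"angular":[0,0,7],"hand":1}]' 20
python3 -m handwheel '[{"translation":[0,0,0],"angular":[0,0,6.7],"hand":1},{"translation":[-0.03,0.024,0],"angular":[0,0,0],"hand":1},{"translation":[-0.03,0.024,0],"angular":[0,0,0],"hand":1},{"translation":[-0.03,0.024,0],"angular":[0,0,0],"hand":1},{"translation":[-0.03,0.024,0],"angular":[0,0,0],"hand":1},{"translation":[-0.03,0.024,0],"angular":[0,0,0],"hand":1},{"translation":[-0.03,0.024,0],"angular":[0,0,0],"hand":1},{"translation":[-0.03,0.024,0],"angular":[0,0,0],"hand":1},{"translation":[-0.03,0.024,0],"angular":[0,0,0],"hand":1},{"translation":[-0.03,0.024,0],"angular":[0,0,0],"hand":1}]'
python3 -m handwheel '[{"translation":[-0.03,0.024,0],"angular":[0,0,0],"hand":1},{"translation":[-0.03,0.024,0],"angular":[0,0,0],"hand":1},{"translation":[-0.03,0.024,0],"angular":[0,0,0],"hand":1},{"translation":[-0.03,0.024,0],"angular":[0,0,0],"hand":1},{"translation":[-0.03,0.024,0],"angular":[0,0,0],"hand":1},{"translation":[-0.03,0.024,0],"angular":[0,0,0],"hand":1},{"translation":[-0.03,0.024,0],"angular":[0,0,0],"hand":1},{"translation":[-0.03,0.024,0],"angular":[0,0,0],"hand":1},{"translation":[0,0,0],"angular":[0,0,0],"hand":1},{"translation":[0,0,0],"angular":[0,0,0],"hand":1}]'
cat > w.py <<'E'
from h import *
# TCP in knob frame: radial/tangential for knob at 0, and errors
s=manip.get_state();r=rot(s["ee_rot"]);p=np.array(s["position"])
ax=np.array([.5264,-.0615]);y=-.209
th=np.arctan2(r[1,1],r[0,1])
d=p[:2]-ax
print("tool y angle rel console deg",np.degrees(th-y).round(2),"axis->TCP in tool xy mm",(r[:2,:2].T@d*1e3).round(1),"z",p[2].round(4),"tilt",r[:,2].round(3),"F",np.round(s["contact_force"],1),"t",s["clock"],"w",s["width"])
b=np.array([.4886,-.1915])-p[:2];print("TCP->button in tool xy mm",(r[:2,:2].T@b*1e3).round(1))
E
python3 w.py; python3 - <<'E'
from h import *
print(manip.get_state()["qpos"]);cv2.imwrite("pics/w1.png",manip.get_image("wrist")[...,::-1])
E
```

```text
clock: 0.98
position: [0.2463, 0.5193, 0.2309]
ee_rot: [0.0, 0.741, 0.671, -0.0]
contact_force: [0.5, -1.2, -0.3]
width: -0.0002
gripper_force: 0.0
clock: 1.82
position: [0.4014, 0.2086, 0.2313]
ee_rot: [-0.0, 0.777, 0.629, 0.0]
contact_force: [-0.3, 0.1, 0.6]
width: 0.0001
gripper_force: 0.0
clock: 2.65
position: [0.5391, -0.0662, 0.2305]
ee_rot: [-0.001, 0.779, 0.627, -0.0]
contact_force: [-0.1, 1.0, -0.9]
width: 0.0
gripper_force: 0.0
tool y angle rel console deg -0.3 axis->TCP in tool xy mm [-1.9 13.4] z 0.2305 tilt [-0.001  0.001 -1.   ] F [-0.1  1.  -0.9] t 2.65 w 3.604470004756136e-05
TCP->button in tool xy mm [-133.2  -22.7]
[-2.50486433e-01  2.29197505e-01  1.57224141e+00  2.30853851e-04
  1.34160561e+00 -3.63711301e-02]
```

View pics/w1.png

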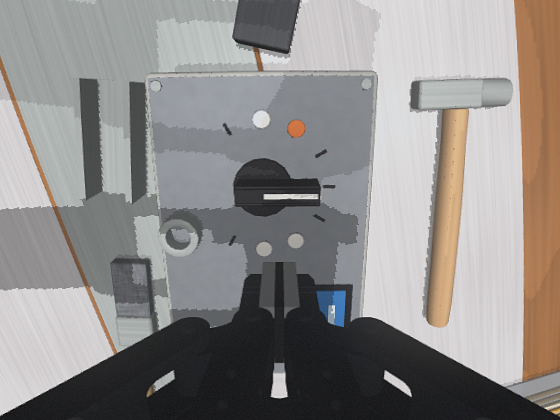

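The wrist view shows the knob pointing right. The orange stud is at (296,128), the white studs at (261,119), (264,248) and (295,240), and the shut fingertips are at the bottom centre. I'll check this against the fitted pose while moving beside the bar.

```bash
python3 - <<'E'
from h import *
s=manip.get_state();ax=np.array([0,.05]);q=.054*np.sin(np.pi/3)
A=np.array([ax+[.027,q],ax+[0,.054],ax+[0,-.054],ax+[.027,-q]])
B=np.array([cast("wrist",u,.078,s)[:2] for u in((296,128),(261,119),(264,248),(295,240))])
y,r,t,e=fit(A,B);print(y,r@ax+t,(e*1e3).round(1).tolist())
E
python3 -m handwheel '[{"translation":[-0.013,0.010,0],"angular":[0,0,0],"hand":1},{"translation":[-0.013,0.010,0.02],"angular":[0,0,0],"hand":1},{"translation":[0,0,0.03],"angular":[0,0,0],"hand":1},{"translation":[0,0,0.03],"angular":[0,0,0],"hand":1},{"translation":[0,0,0.015],"angular":[0,0,0],"hand":1},{"translation":[0,0,0],"angular":[0,0,0],"hand":1},{"translation":[0,0,0],"angular":[0,0,0],"hand":1}]'; python3 w.py
```

```text
-0.20393794240846227 [ 0.52567588 -0.05962527] [[0.1, 0.2], [0.0, 0.5], [-0.4, -0.3], [0.3, -0.4]]
clock: 3.28
position: [0.5523, -0.0931, 0.136]
ee_rot: [-0.001, 0.777, 0.629, -0.0]
contact_force: [-0.3, 0.3, 0.2]
width: -0.0001
gripper_force: 0.0
tool y angle rel console deg -0.01 axis->TCP in tool xy mm [-25.6  31.9] z 0.136 tilt [-0.001  0.001 -1.   ] F [-0.3  0.3  0.2] t 3.2833 w -6.299352289997542e-05
TCP->button in tool xy mm [-109.5  -41.9]
```

```bash
python3 -m handwheel '[{"translation":[-0.003,0.001,0.0],"angular":[0,0,0],"hand":1},{"translation":[0,0,0.015],"angular":[0,0,0],"hand":1},{"translation":[0,0,0.015],"angular":[0,0,0],"hand":1},{"translation":[0,0,0.010],"angular":[0,0,0],"hand":1},{"translation":[0,0,0.005],"angular":[0,0,0],"hand":1},{"translation":[0,0,0],"angular":[0,0,0],"hand":1}]'; python3 w.py
python3 - <<'E'
from h import *
a=manip.get_image("wrist");b=manip.get_image("top")[165:305,270:445]
cv2.imwrite("pics/w2.png",np.hstack([cv2.resize(a,(400,300)),cv2.resize(b,(375,300))])[...,::-1])
E
```

```text
clock: 3.78
position: [0.5531, -0.0971, 0.0911]
ee_rot: [-0.0, 0.777, 0.629, -0.0]
contact_force: [0.3, -0.2, 0.6]
width: 0.0
gripper_force: 0.0
tool y angle rel console deg -0.08 axis->TCP in tool xy mm [-29.3  33.5] z 0.0911 tilt [-0.  0. -1.] F [ 0.3 -0.2  0.6] t 3.7833 w 2.4354852717113226e-05
TCP->button in tool xy mm [-105.8  -43.3]
```

View pics/w2.png

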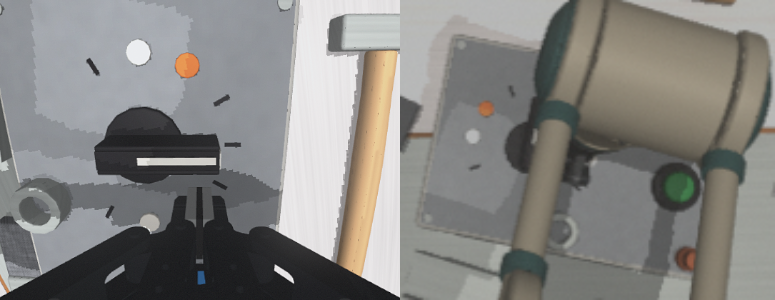

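The fingertip is beside the bar, with its tip near (200,188) in the left panel and the bar's face near y=175. I'll push the first click along an arc.

```bash
python3 -m handwheel '[{"translation":[0.004,0,0],"angular":[0,0,0],"hand":1},{"translation":[0.005,0,0],"angular":[0,0,0],"hand":1},{"translation":[0.0023,0.0014,0],"angular":[0,0,-4],"hand":1},{"translation":[0.0023,0.0014,0],"angular":[0,0,-4],"hand":1},{"translation":[0.0023,0.0014,0],"angular":[0,0,-4],"hand":1},{"translation":[0.0023,0.0014,0],"angular":[0,0,-4],"hand":1},{"translation":[0.0023,0.0014,0],"angular":[0,0,-4],"hand":1},{"translation":[0.0023,0.0014,0],"angular":[0,0,-4],"hand":1},{"translation":[0,0,0],"angular":[0,0,0],"hand":1},{"translation":[0,0,0],"angular":[0,0,0],"hand":1}]'; python3 w.py
python3 - <<'E'
from h import *
cv2.imwrite("pics/w3.png",manip.get_image("wrist")[...,::-1])
E
```

```text
clock: 4.72
position: [0.5642, -0.0747, 0.0917]
ee_rot: [0.0, 0.63, 0.776, 0.0]
contact_force: [-0.3, -0.1, 0.2]
width: 0.0001
gripper_force: 0.0
tool y angle rel console deg 23.83 axis->TCP in tool xy mm [-20.7  34.3] z 0.0917 tilt [ 0.001 -0.    -1.   ] F [-0.3 -0.1  0.2] t 4.7167 w 8.044767325564553e-05
TCP->button in tool xy mm [-98.8 -98. ]
```

View pics/w3.png

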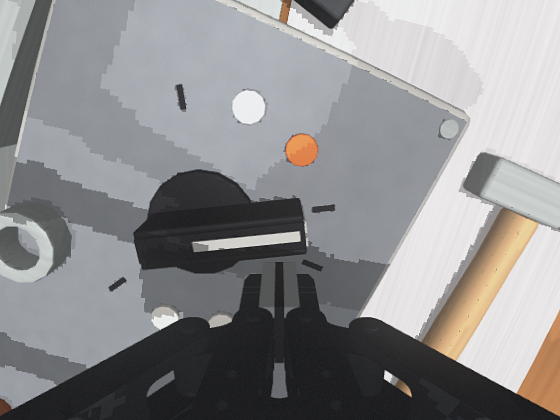

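The knob has snapped to +30°: the bar sits about 6° ahead of the finger, pointing between the orange stud (301,150) and the old position. I'll push the second click to about 52°.

```bash
python3 -m handwheel '[{"translation":[0.0023,0.0014,0],"angular":[0,0,-4],"hand":1},{"translation":[0.0023,0.0014,0],"angular":[0,0,-4],"hand":1},{"translation":[0.0023,0.0014,0],"angular":[0,0,-4],"hand":1},{"translation":[0.0023,0.0014,0],"angular":[0,0,-4],"hand":1},{"translation":[0.0023,0.0014,0],"angular":[0,0,-4],"hand":1},{"translation":[0.0023,0.0014,0],"angular":[0,0,-4],"hand":1},{"translation":[0.0023,0.0014,0],"angular":[0,0,-4],"hand":1},{"translation":[0,0,0],"angular":[0,0,0],"hand":1},{"translation":[0,0,0],"angular":[0,0,0],"hand":1}]'; python3 w.py
python3 - <<'E'
from h import *
cv2.imwrite("pics/w4.png",manip.get_image("wrist")[...,::-1])
E
```

```text
clock: 5.52
position: [0.5663, -0.0565, 0.0914]
ee_rot: [0.0, 0.424, 0.906, 0.0]
contact_force: [-0.4, -0.5, -0.5]
width: -0.0002
gripper_force: 0.0
tool y angle rel console deg 51.77 axis->TCP in tool xy mm [-21.7  33.8] z 0.0914 tilt [ 0.  0. -1.] F [-0.4 -0.5 -0.5] t 5.5167 w -0.00017345027079425935
TCP->button in tool xy mm [ -54.  -146.1]
```

View pics/w4.png

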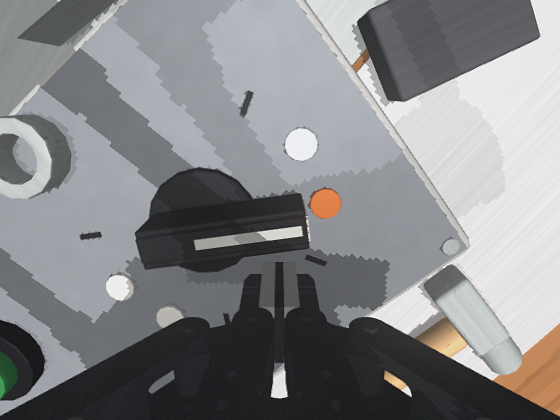

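The pointer is now at the orange stud (325,203), with the bar about 8° ahead of the finger, so at 60°. I'll back off, rise and go over the button.

```bash
python3 -m handwheel '[{"translation":[-0.004,0,0],"angular":[0,0,0],"hand":1},{"translation":[0,0,-0.02],"angular":[0,0,0],"hand":1},{"translation":[0,0,-0.025],"angular":[0,0,0],"hand":1},{"translation":[-0.010,-0.029,0],"angular":[0,0,0],"hand":1},{"translation":[-0.010,-0.029,0],"angular":[0,0,0],"hand":1},{"translation":[-0.010,-0.029,0],"angular":[0,0,0],"hand":1},{"translation":[-0.010,-0.029,0],"angular":[0,0,0],"hand":1},{"translation":[-0.010,-0.029,0],"angular":[0,0,0],"hand":1},{"translation":[0,0,0],"angular":[0,0,0],"hand":1},{"translation":[0,0,0],"angular":[0,0,0],"hand":1}]'; python3 w.py
python3 - <<'E'
from h import *
a=manip.get_image("wrist");s=manip.get_state()
for c,st in blobs(a,(50,100,30),(85,255,255),60): print("green",c,st,cast("wrist",c,.097,s))
for c,st in blobs(a,(5,150,120),(20,255,255),60): print("orange",c,st,cast("wrist",c,.078,s))
b=manip.get_image("top")[165:305,270:445]
cv2.imwrite("pics/w5.png",np.hstack([cv2.resize(a,(400,300)),cv2.resize(b,(375,300))])[...,::-1])
E
```

```text
clock: 6.4
position: [0.4893, -0.1925, 0.1364]
ee_rot: [0.0, 0.425, 0.905, 0.0]
contact_force: [0.3, 0.2, 0.1]
width: 0.0001
gripper_force: 0.0
tool y angle rel console deg 51.66 axis->TCP in tool xy mm [ -77.1 -112.2] z 0.1364 tilt [ 0.  0. -1.] F [0.3 0.2 0.1] t 6.4 w 6.258716758069765e-05
TCP->button in tool xy mm [1.2 0.1]
green [280.46323883 237.46804421] [ 255  212   52   50 2081] [ 0.48774759 -0.18860492  0.097     ]
```

View pics/w5.png

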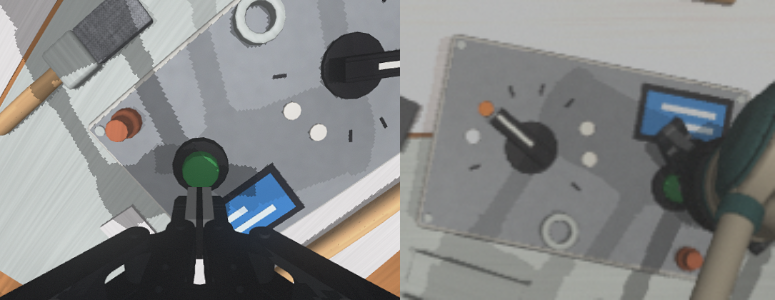

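The top view shows the pointer on the orange stud, and the button is centred within 3 mm under the tip. Now I'll press it.

```bash
python3 -m handwheel '[{"translation":[0.002,0,0.02],"angular":[0,0,0],"hand":1},{"translation":[0,0,0.014],"angular":[0,0,0],"hand":1},{"translation":[0,0,0.003],"angular":[0,0,0],"hand":1},{"translation":[0,0,0.003],"angular":[0,0,0],"hand":1},{"translation":[0,0,0.003],"angular":[0,0,0],"hand":1},{"translation":[0,0,0.002],"angular":[0,0,0],"hand":1},{"translation":[0,0,0],"angular":[0,0,0],"hand":1},{"translation":[0,0,0],"angular":[0,0,0],"hand":1}]'; python3 w.py
```

```text
clock: 7.17
position: [0.489, -0.189, 0.092]
ee_rot: [0.0, 0.423, 0.906, 0.0]
contact_force: [-0.1, 3.7, 4.3]
width: -0.0001
gripper_force: 2.1
tool y angle rel console deg 51.9 axis->TCP in tool xy mm [ -73.7 -110.5] z 0.092 tilt [ 0.001  0.001 -1.   ] F [-0.1  3.7  4.3] t 7.1667 w -0.00011932196958073583
TCP->button in tool xy mm [-1.7 -1.9]
```

About 5 mm down at 4.3 N. I'll push to the stop.

```bash
python3 -m handwheel '[{"translation":[0,0,0.001],"angular":[0,0,0],"hand":1},{"translation":[0,0,0.001],"angular":[0,0,0],"hand":1},{"translation":[0,0,0],"angular":[0,0,0],"hand":1},{"translation":[0,0,0],"angular":[0,0,0],"hand":1}]'; python3 w.py
```

```text
clock: 7.5
position: [0.4891, -0.1893, 0.0909]
ee_rot: [0.001, 0.423, 0.906, 0.0]
contact_force: [-2.3, 4.2, 11.9]
width: -0.0002
gripper_force: 6.0
tool y angle rel console deg 51.88 axis->TCP in tool xy mm [ -74.1 -110.6] z 0.0909 tilt [ 0.002 -0.    -1.   ] F [-2.3  4.2 11.9] t 7.5 w -0.00015345279948571886
TCP->button in tool xy mm [-1.3 -1.8]
```

The force jumped to 12 N at z = 0.091 (6 mm of travel), so the button is on its stop. I'll retract well clear and check.

```bash
python3 -m handwheel '[{"translation":[0,0,-0.005],"angular":[0,0,0],"hand":1},{"translation":[0,0,-0.01],"angular":[0,0,0],"hand":1},{"translation":[0,0,-0.03],"angular":[0,0,0],"hand":1},{"translation":[0,0,-0.03],"angular":[0,0,0],"hand":1},{"translation":[0,0,-0.03],"angular":[0,0,0],"hand":1},{"translation":[0,0,-0.02],"angular":[0,0,0],"hand":1},{"translation":[0,0,0],"angular":[0,0,0],"hand":1},{"translation":[0,0,0],"angular":[0,0,0],"hand":1},{"translation":[0,0,0],"angular":[0,0,0],"hand":1}]'; python3 w.py
python3 - <<'E'
from h import *
a=manip.get_image("wrist");b=manip.get_image("scene")
cv2.imwrite("pics/w6.png",np.hstack([cv2.resize(a,(390,300)),cv2.resize(b[180:360,90:330],(400,300))])[...,::-1])
E
```

```text
clock: 8.25
position: [0.488, -0.1896, 0.2136]
ee_rot: [-0.0, 0.423, 0.906, -0.0]
contact_force: [1.0, -0.5, 0.4]
width: 0.0003
gripper_force: 0.0
tool y angle rel console deg 51.89 axis->TCP in tool xy mm [ -73.6 -111.7] z 0.2136 tilt [-0.001 -0.    -1.   ] F [ 1.  -0.5  0.4] t 8.25 w 0.0003223035937548951
TCP->button in tool xy mm [-1.8 -0.7]
```

View pics/w6.png

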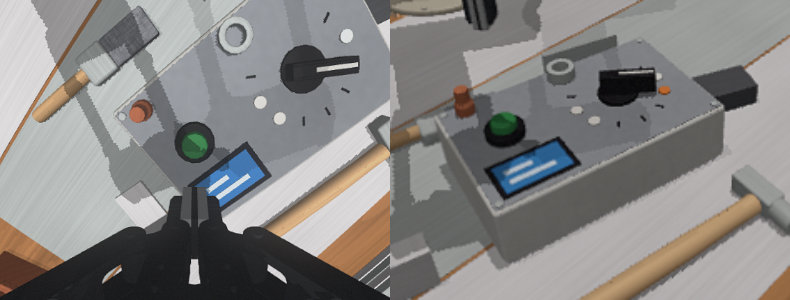

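The button is back up, the pointer is at the orange stud and hides it from the wrist camera, and the loose items are undisturbed. Handing in.

```bash
python3 -c "
from rig import manip
print(manip.sign_off())"
```

```text
the job is handed in; nothing more can be done
None
```

I pushed the knob two clicks, from 0° to the orange stud at +60°, pressed the green button to its stop and let it come back up, then handed the job in; in the last images the loose things looked undisturbed, and the hand-in returned no verdict.

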